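Press three carved ornaments home in a frieze

ROBOT

A 6-joint arm with a two-finger parallel gripper is mounted at the origin on the work surface. World frame = base frame: x ahead of the robot, y to its left, z up, the work surface at z = 0. Lengths are in m, angles in rad, forces in N, time in s.
With the tool pointing down it reaches from about 0.425 to 0.95 m from the base axis. Payload 3.5 kg.
Tool frame: the origin (TCP) lies at the very end of the fingers, on their centre line; the grasp point (between the pads) lies 19 mm behind it (ctrl.grip_point_offset is the distance from the TCP to the grasp point, in m); z points along the fingers, y is the line along which they close (so a half turn about z gives the same grasp; the last joint's range is limited). The gripper opens to 85 mm and grips with 20 to 120 N. Pads are 22 mm wide; open, the fingers measure 114 mm over their backs; the gripper's body (76 mm by 85 mm) begins 54 mm behind the grasp point. The pads swing forward as they close: fully open they stand 13 mm farther back than shut.
Start: joints at [-1.457, 0.286, 1.577, -0, 1.279, -0.15], TCP at [0.176, -0.652, 0.2] pointing down, gripper open.
Joint ranges: [-2.77, 2.77], [-0.9, 2.22], [0.21, 2.48], [-1.53, 4.67], [0.24, 2.81], [-2.84, 2.84]. Speed limits (rad/s): [2.79, 2.79, 3.14, 3.14, 3.14, 3.14].

INTERFACE

Orientations are given as a unit quaternion [x, y, z, w].
In Python, from plant import telemetry, vision, ctrl gives the robot as it stands.
- The arm moves only by the tool arm_command, never from a script. Its argument "series" is one flat list of numbers, 7 for each row, row after row: the shift along the tool's x, y, z in cm, then the turn, a rotation vector about the tool's x, y, z in degrees, then the closure, from 0 (fully open) to 1 (shut). A call has 1 to 10 rows; each row is the pose to reach, as a shift and turn from the pose commanded when the call began, along the tool's axes at that moment; what a row does not reach only later rows make up. A row lasts 1/12 s, in which the tool goes at most 41.7 mm and 7.16 degrees, less where a joint would pass 70% of its speed; a pose out of reach is approached as far as the arm can. A call with a gripper value outside its range is refused whole. The fingers move at their own pace and stop on an object; "force" is the grip in N (left out, the last holds). Time passes only in rows, so rows that repeat a pose let the fingers close. It gives the time, the measured TCP pose, the force, the opening and the grip force at its end, in the units of the state.
- telemetry.get_state(): the state, without advancing time (a new reading comes with each control period).
- vision.read_camera(name): name is "side" or "top" or "wrist"; returns a dict with "color" (384x512x3 uint8, blue, green, red), "K" (3x3 intrinsics, pixels), "rvec" (rotation vector, rad) and "tvec" (3), from world to camera coordinates, as OpenCV has them; the wrist camera has in their place "T_tool_cam" (4x4, takes a point from camera to tool coordinates, whose origin is the TCP and whose axes are the flange's). Camera axes: x right, y down, z forward; pixel columns grow to the right and rows downward; lengths in m; the calibration is good to about 2 mm. A picture is of the moment at which its call begins: read the wrist's pose just before it. There is no depth.
- ctrl.sign_off(): hands the job in; it is judged then, once.
The state is a dict: "time": time; "qpos": joint angles; "dq": joint speeds; "joint_efforts": joint torques, N m; "eef_pos": TCP position; "tcp_rot": TCP orientation; "contact_force": force on the tool from outside, world axes, zero at the start; "wrist_torque": the same for the moment, N m; "opening": opening from 0.0 (shut) to 1.0 (fully open); "finger_force": force on a finger pad.
Only numpy, scipy, OpenCV 4.12 (cv2) and the standard library are available. Lean on these libraries where they do the work, as an engineer would, in place of code of your own. Each camera call takes 0.05 s, during which the arm holds its last target. There are 200 camera calls.

TASK

The carved frieze board on the bench has four wooden ornaments standing proud in their recesses: with the fingertips, gently press three of them down fully home, first the round rosette, then the oblong bar, then the cross. Press lightly, as the carving is delicate; do not pull any ornament up. Do not touch the square ornament, whose glue is still wet, and leave the brass weight and everything else where it is.

Things in the scene. Friction and masses are not known exactly. Their poses are not given: they have to be found in the camera images.
- frieze: Fixed carved board lying flat, 120 mm wide (its x) by 460 mm long (its y) by 30 mm thick; origin at the centre of its underside, on the bench. Its top is 30 mm above the bench. Five places in one row along its length, 80 mm apart (-160, -80, 0, 80, 160 mm from the middle), carry the four wooden ornaments and a small brass weight, in any order.
- rosette_top (a point): Centre of the top face of the round rosette ornament: round, 46 mm diameter, with a ring of petal beads around a raised flat middle of 22 mm diameter that is its highest part. Its z points up. Before pressing the top stands 12.5 to 14 mm above the board's top, fully home and released 6 mm above it.
- rosette (a joint): How far the round rosette ornament has gone down into its recess, m: 0 to 0.0015 at the start, 0.008 fully home, negative if pulled out. It slides with a steady friction of 3 N and stays where left. Its bed is sprung: under load it sinks 1 mm per 3 N (5 mm at most), ornament and all, and comes back when released; so press 9 to 10 mm down, till the force rises above 3 N.
- bar_top (a point): Centre of the top face of the oblong bar ornament: oblong, 28 x 56 mm (long side along the board's length), flat top with two dark grooves across its ends. Its z points up. Before pressing the top stands 12.5 to 14 mm above the board's top, fully home and released 6 mm above it.
- bar (a joint): How far the oblong bar ornament has gone down into its recess, m: 0 to 0.0015 at the start, 0.008 fully home, negative if pulled out. It slides with a steady friction of 3 N and stays where left. Its bed is sprung: under load it sinks 1 mm per 3 N (5 mm at most), ornament and all, and comes back when released; so press 9 to 10 mm down, till the force rises above 3 N.
- cross_top (a point): Centre of the top face of the cross ornament: plus-shaped, two arms 52 mm long and 18 mm wide, crossing square to the board, flat top. Its z points up. Before pressing the top stands 12.5 to 14 mm above the board's top, fully home and released 6 mm above it.
- cross (a joint): How far the cross ornament has gone down into its recess, m: 0 to 0.0015 at the start, 0.008 fully home, negative if pulled out. It slides with a steady friction of 3 N and stays where left. Its bed is sprung: under load it sinks 1 mm per 3 N (5 mm at most), ornament and all, and comes back when released; so press 9 to 10 mm down, till the force rises above 3 N.
- square_top (a point): Centre of the top face of the square ornament, which must be left alone: 42 x 42 mm, sides parallel to the board's, flat top with a dark groove round its edge. Its top stands 14 mm above the board's top.
- square (a joint): How far the square ornament has gone down, m: 0 at the start, must stay there. It slides with a friction of about 3 N.
- weight: Loose brass weight with a knob standing on the frieze in the row of ornaments, 28 mm diameter, 31 mm high; origin at the centre of its underside. Not to be moved.
- chisel: Loose chisel lying on the bench on the robot's side of the frieze, 250 x 24 x 22 mm, blue handle; origin at the middle of its length, on the bench, blade along +x. Bystander.
- gouge: Loose gouge lying on the robot's side of the frieze, 230 x 24 x 22 mm, black handle; origin at the middle of its length, on the bench. Bystander.
- mallet: Loose wooden mallet lying beyond the frieze, 305 mm long, head 70 x 110 x 70 mm high at its +x end; origin on the bench, 100 mm from the head's centre. Bystander.
- offcut: Loose wood offcut beyond the frieze, 40 x 90 x 30 mm; origin at the centre of its underside. Bystander.
- wax: Loose wax tin beyond the frieze, 56 mm diameter, 40 mm high; origin at the centre of its underside. Bystander.
- sander: Loose cork sanding block beyond the frieze, 60 x 100 x 35 mm; origin at the centre of its underside. Bystander.

How it is judged:
On the way, in this order (a step that is already met when the one before it is completed fails the run):
1. the round rosette is pressed home (6 mm or more of its 8 mm) (value of joint rosette above 0.006 m), for 0.05 s.
2. the oblong bar is pressed home (6 mm or more of its 8 mm) (value of joint bar above 0.006 m), for 0.05 s.
3. the cross is pressed home (6 mm or more of its 8 mm) (value of joint cross above 0.006 m), for 0.05 s.
At the end, for the whole second after the job is handed in: The rosette, bar and cross are each at least 6 mm down of their 8 mm travel, the square has stayed within 1.5 mm of its start, and every loose thing lies within 15 mm of where it started (value of joint each of rosette, bar, cross above 0.006 m and value of joint square between -0.0015 and 0.0015 m and distance of each of weight, chisel, gouge, mallet, offcut, wax, sander from where it was at the start of the episode below 0.015 m); the robot touches nothing.
It fails at once if the square ornament is touched, pressed or pulled (value of joint square above 0.0015 m or value of joint square below -0.0015 m or contact force between anything else and square above 0.5 N).
It fails at once if an ornament is pressed with more than 20 N (contact force between anything else and rosette above 20 N or contact force between anything else and bar above 20 N or contact force between anything else and cross above 20 N).
It fails at once if an ornament is lifted more than 3 mm out of its recess (value of joint any of rosette, bar, cross below -0.003 m).
It fails at once if a loose bystander (weight, chisel, gouge, mallet, offcut, wax tin, sanding block) is moved more than 15 mm (distance of any of weight, chisel, gouge, mallet, offcut, wax, sander from where it was at the start of the episode above 0.015 m).
It also fails if it takes over 42 s, if anything falls off the work surface, if the arm or the gripper's body presses on something with over 40 N, if the wrist force passes 120 N, or if a joint passes its speed limit or range.

## Working session

There is one attempt and no reset: what is moved stays moved. The work goes in short steps, Python scripts to look and compute and a tool call to move; the robot and the scene stay as the last step left them, time stands still between calls to the robot, and variables do not carry over. Pictures are saved under pics/ and viewed, at most 10 in all, crops included, and the job is handed in when it is done.

Besides the shell and the picture viewer there is one more tool, called after "Emit:" by a JSON object that holds its "name" and its "arguments". arm_command: Moves the arm, as the interface text tells. Its arguments: {"type":"object","properties":{"series":{"type":"array","items":{"type":"number"}},"force":{"type":"number"}},"required":["series"]}

```bash
mkdir -p pics; python3 - <<'E'
from plant import telemetry, vision, ctrl
import cv2
print(telemetry.get_state())
for n in("top","side"):
    c=vision.read_camera(n); cv2.imwrite(f"pics/{n}0.png",cv2.resize(c["color"],(800,600),interpolation=cv2.INTER_CUBIC)); print(n,c["K"],c["rvec"],c["tvec"])
E
```

```text
{'time': 0.0, 'qpos': array([-1.45700816e+00,  2.87176863e-01,  1.57817265e+00,  1.08363185e-05,
        1.27859310e+00, -1.50009091e-01]), 'dq': array([-6.94136550e-04, -9.98489132e-05, -1.49021099e-03,  1.29181315e-03,
       -1.37750016e-04,  2.04779085e-03]), 'joint_efforts': array([ 3.46095358e-04, -4.05982697e+01, -2.92623693e+01, -1.49949028e-04,
        5.94426849e-03,  1.11166329e-05]), 'eef_pos': array([ 0.17594724, -0.65091323,  0.19854215]), 'tcp_rot': array([ 9.91313502e-01,  1.31514870e-01,  2.64640401e-05, -1.17469158e-03]), 'contact_force': array([-0.67604505, -0.06361484,  0.09663828]), 'wrist_torque': array([-0.05605072,  0.01406334,  0.02614881]), 'finger_force': 0.0, 'opening': 0.9982054718304577}
top [[351.88310902   0.         258.62803502]
 [  0.         351.88310902 193.34442756]
 [  0.           0.           1.        ]] [ 2.14414074 -2.19280647  0.14812855] [-2.41015207e-04  6.02892963e-01  7.83205819e-01]
side [[393.89950728   0.         254.95327646]
 [  0.         393.89950728 189.44492213]
 [  0.           0.           1.        ]] [ 0.27605164 -2.66901359  1.41149406] [0.57796049 0.10021574 0.61573987]
```

View pics/top0.png

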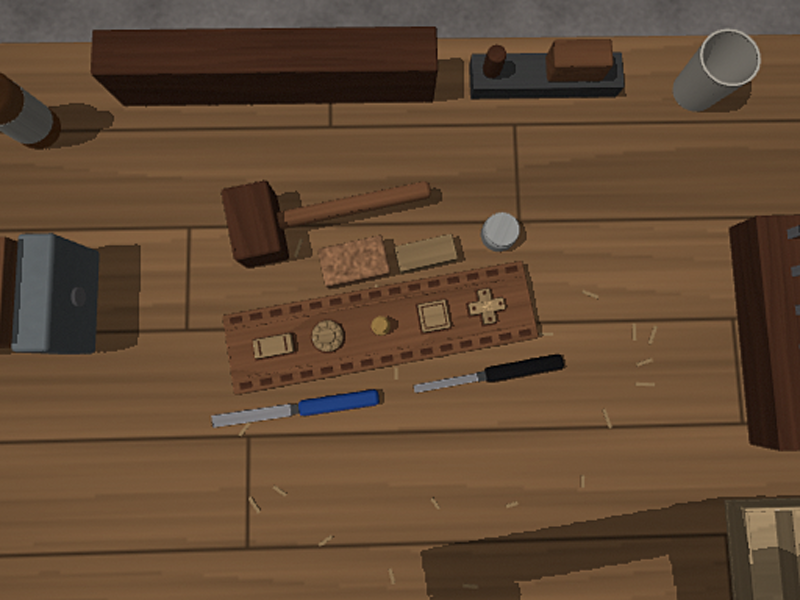

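The top view, in 800x600 pixels, shows the bar at (273,346), rosette (327,336), weight (381,325), square (434,317) and cross (487,307).

```bash
cat >h.py <<'E'
import numpy as np, cv2
from plant import telemetry, vision, ctrl
from scipy.spatial.transform import Rotation as R
def back(K,Rwc,o,uv,z):   # Rwc: cam->world, o: cam origin
    d=Rwc@np.linalg.inv(K)@np.array([*uv,1.]); return o+d*(z-o[2])/d[2]
def rel(p):
    s=telemetry.get_state(); r=R.from_quat(s["tcp_rot"])
    return r.inv().apply(np.array(p)-s["eef_pos"])*100
E
python3 - <<'E'
from h import *
c=vision.read_camera("top"); Rc=cv2.Rodrigues(c["rvec"])[0]; o=-Rc.T@c["tvec"].ravel()
P={}
for n,uv,z in [("bar",(273,346),.043),("ros",(327,336),.043),("sq",(434,317),.044),("cross",(487,307),.043)]:
    P[n]=back(c["K"],Rc.T,o,np.array(uv)*.64-.2,z); print(n,P[n].round(4),rel([*P[n][:2],.12]).round(2))
d=P["cross"]-P["bar"]; print(np.linalg.norm(d),np.degrees(np.arctan2(d[1],d[0])))
s=telemetry.get_state(); print(R.from_quat(s["tcp_rot"]).as_matrix().round(3))
print(vision.read_camera("wrist")["T_tool_cam"].round(3))
E
```

```text
bar [0.5421 0.1793 0.043 ] [ 56.99 -70.61   8.03]
ros [0.5549 0.1007 0.043 ] [ 56.18 -62.69   8.02]
sq [ 0.5792 -0.0566  0.044 ] [ 54.43 -46.86   7.99]
cross [ 0.5924 -0.1356  0.043 ] [ 53.64 -38.89   7.97]
0.31890597697514034 -80.91032073752967
[[ 0.965  0.261 -0.   ]
 [ 0.261 -0.965  0.002]
 [ 0.    -0.002 -1.   ]]
[[ 0.    -0.966 -0.258  0.064]
 [ 1.     0.     0.    -0.   ]
 [-0.    -0.258  0.966 -0.174]
 [ 0.     0.     0.     1.   ]]
```

Emit:
{"name": "arm_command", "arguments": {"series": [3.5,-2,0,0,0,0.6,1,7,-4,0,0,0,1.2,1,10.5,-6,0,0,0,1.8,1,14,-8,0,0,0,2.4,1,17.5,-10,0,0,0,3,1,21,-12,0,0,0,3.6,1,24.5,-14,0,0,0,4.2,1,28,-16,0,0,0,4.8,1,31.5,-18,0,0,0,5.4,1,35,-20,0,0,0,6,1], "force": 30}}

```text
time: 1.03
eef_pos: [0.4628, -0.3656, 0.1999]
tcp_rot: [0.997, 0.079, 0.0, 0.0]
contact_force: [0.7, -0.3, -0.7]
opening: 0.004
finger_force: 0.0
```

```bash
python3 - <<'E'
from h import *
print(rel([.5549,.1007,.16]),telemetry.get_state()["eef_pos"])
E
```

```text
[ 16.44957659 -44.58888075   3.98787588] [ 0.46279816 -0.36555381  0.19988285]
```

Emit:
{"name": "arm_command", "arguments": {"series": [1.5,-3.7,0,0,0,0,1,3,-7.4,0,0,0,0,1,4.5,-11.1,0,0,0,0,1,6,-14.8,0,0,0,0,1,7.5,-18.5,0,0,0,0,1,9,-22.2,0,0,0,0,1,10.5,-25.9,0,0,0,0,1,12,-29.6,0,0,0,0,1,13.5,-33.3,0,0,0,0,1,15,-37,0,0,0,0,1]}}

```text
time: 1.87
eef_pos: [0.5512, 0.0238, 0.1999]
tcp_rot: [0.997, 0.079, 0.0, 0.0]
contact_force: [0.5, -1.1, 0.8]
opening: -0.002
finger_force: 0.0
```

Emit:
{"name": "arm_command", "arguments": {"series": [0.7,-3.6,0,0,0,0,1,1.4,-6.6,1.5,0,0,0,1,1.45,-7.6,3,0,0,0,1,1.45,-7.6,4,0,0,0,1,1.45,-7.6,4,0,0,0,1]}}

```text
time: 2.28
eef_pos: [0.5514, 0.0994, 0.1567]
tcp_rot: [0.997, 0.08, -0.003, 0.0]
contact_force: [-0.4, 0.1, -1.2]
opening: 0.001
finger_force: 0.0
```

```bash
python3 - <<'E'
from h import *
s=telemetry.get_state();c=vision.read_camera("wrist")
print(rel([.5549,.1007,.07]),s["eef_pos"],s["contact_force"],R.from_quat(s["tcp_rot"]).as_matrix().round(3))
cv2.imwrite("pics/w1.png",cv2.resize(c["color"],(800,600),interpolation=cv2.INTER_CUBIC))
np.savez("w1.npz",p=s["eef_pos"],q=s["tcp_rot"],K=c["K"],T=c["T_tool_cam"])
E
```

```text
[ 0.31088971 -0.15847749  8.8226914 ] [0.55142997 0.09943346 0.15672782] [-0.42919674  0.07738137 -1.16309824] [[ 0.987  0.16  -0.006]
 [ 0.16  -0.987 -0.   ]
 [-0.006 -0.    -1.   ]]
```

View pics/w1.png

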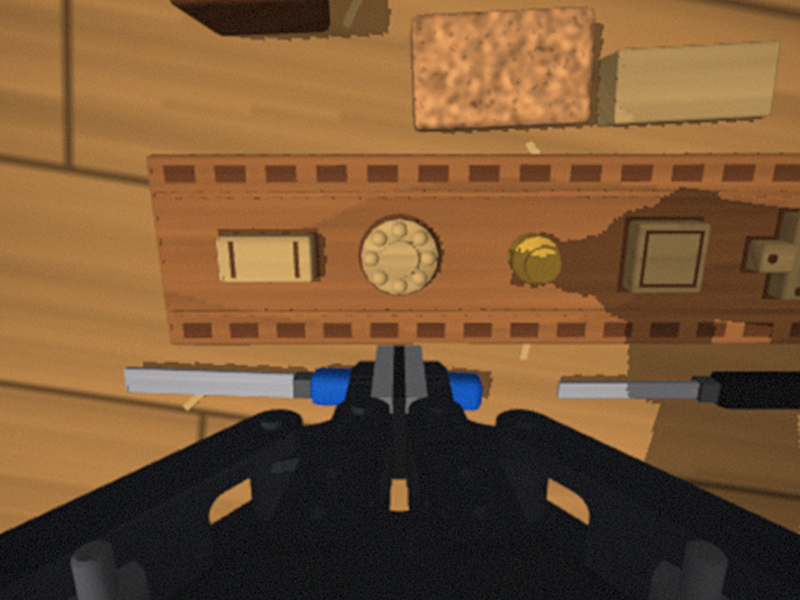

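The wrist view shows the rosette middle at (400,258), the bar at (267,258), the weight at (536,260) and the square's top at (671,260). The shut fingertips are at (399,350), in line with the rosette.

```bash
python3 - <<'E'
from h import *
w=np.load("w1.npz"); r=R.from_quat(w["q"]).as_matrix(); T=w["T"]; o=w["p"]+r@T[:3,3]
for n,uv,z in [("ros",(400,258),.043),("bar",(267,258),.043),("sq",(671,260),.044)]:
    P=back(w["K"],r@T[:3,:3],o,np.array(uv)*.64-.2,z); print(n,P.round(4),rel(P).round(2))
print(telemetry.get_state()["eef_pos"])
E
```

```text
ros [0.5578 0.0999 0.043 ] [ 0.59 -0.04 11.52]
bar [0.5452 0.1774 0.043 ] [ 0.58 -7.89 11.52]
sq [ 0.5824 -0.0577  0.044 ] [ 0.52 15.92 11.42]
[0.55239339 0.09868308 0.15823726]
```

Emit:
{"name": "arm_command", "arguments": {"series": [0.2,0,3,0,0,0,1,0.4,-0.1,6,0,0,0,1,0.4,-0.1,8.5,0,0,0,1,0.4,-0.1,10,0,0,0,1,0.4,-0.1,10.5,0,0,0,1,0.4,-0.1,10.5,0,0,0,1,0.4,-0.1,10.5,0,0,0,1]}}

```text
time: 2.92
eef_pos: [0.5586, 0.0998, 0.0563]
tcp_rot: [0.997, 0.079, 0.001, 0.0]
contact_force: [-0.4, -0.1, 0.3]
opening: -0.004
finger_force: 0.0
```

Emit:
{"name": "arm_command", "arguments": {"series": [0,0,0.2,0,0,0,1,0,0,0.4,0,0,0,1,0,0,0.6,0,0,0,1,0,0,0.7,0,0,0,1,0,0,0.8,0,0,0,1,0,0,0.9,0,0,0,1,0,0,1.0,0,0,0,1,0,0,1.0,0,0,0,1]}}

```text
time: 3.58
eef_pos: [0.5571, 0.1008, 0.0446]
tcp_rot: [0.997, 0.08, -0.0, -0.0]
contact_force: [-0.6, 0.9, -0.4]
opening: -0.002
finger_force: 0.0
```

Emit:
{"name": "arm_command", "arguments": {"series": [0,0,0.1,0,0,0,1,0,0,0.2,0,0,0,1,0,0,0.3,0,0,0,1,0,0,0.4,0,0,0,1,0,0,0.5,0,0,0,1,0,0,0.5,0,0,0,1]}}

```text
time: 4.08
eef_pos: [0.5571, 0.1008, 0.0396]
tcp_rot: [0.997, 0.079, -0.0, -0.0]
contact_force: [-0.5, 0.3, -0.1]
opening: 0.001
finger_force: 0.0
```

Emit:
{"name": "arm_command", "arguments": {"series": [0,0,0.1,0,0,0,1,0,0,0.2,0,0,0,1,0,0,0.3,0,0,0,1,0,0,0.4,0,0,0,1,0,0,0.4,0,0,0,1,0,0,0.4,0,0,0,1]}}

```text
time: 4.58
eef_pos: [0.5572, 0.1008, 0.0358]
tcp_rot: [0.997, 0.079, -0.0, -0.0]
contact_force: [0.4, 0.2, -0.9]
opening: -0.001
finger_force: 0.0
```

Emit:
{"name": "arm_command", "arguments": {"series": [0,0,0.1,0,0,0,1,0,0,0.1,0,0,0,1,0,0,0.2,0,0,0,1]}}

```text
time: 4.83
eef_pos: [0.5575, 0.1008, 0.034]
tcp_rot: [0.997, 0.079, 0.0, 0.0]
contact_force: [0.1, -0.4, 0.1]
opening: -0.002
finger_force: 0.0
```

```bash
python3 - <<'E'
from h import *
c=vision.read_camera("wrist");s=telemetry.get_state();print(s["contact_force"],s["eef_pos"])
cv2.imwrite("pics/w2.png",cv2.resize(c["color"][50:290,96:416],(800,600),interpolation=cv2.INTER_CUBIC))
E
```

```text
[ 0.1484079   0.42759484 -1.19593464] [0.55729138 0.10075497 0.03376181]
```

View pics/w2.png

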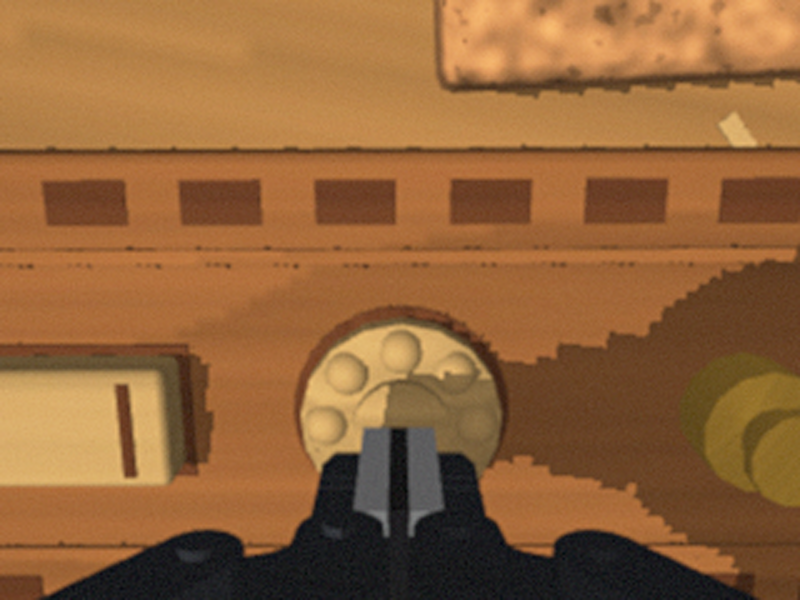

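The crop shows the rosette centred near (402,425), with the visible fingertip edge at about row 430. There is no force reading yet, so I'll check where the TCP should project.

```bash
python3 - <<'E'
from h import *
w=np.load("w1.npz");T=np.linalg.inv(w["T"]);K=w["K"];print(K)
s=telemetry.get_state();r=R.from_quat(s["tcp_rot"])
def pj(t):
    c=T[:3,:3]@np.array(t)+T[:3,3]; u=K@c; return ((u[:2]/u[2]-[96,50])*2.5).round(0), c[2].round(3)
for t in [(0,0,0),(.011,0,0),(-.011,0,0),(.011,.0145,0),(.011,0,-.02),(0,0,-.02)]: print(t,pj(t))
for P in [(.5563,.1003,.043),(.5563,.1003,.035)]: print(P,pj(r.inv().apply(np.array(P)-s["eef_pos"])), [pj(r.inv().apply(np.array(P)+d-s["eef_pos"]))[0] for d in ([0,.023,0],[0,-.023,0])])
E
```

```text
[[317.09886955   0.         254.98792002]
 [  0.         317.09886955 184.99483246]
 [  0.           0.           1.        ]]
(0, 0, 0) (array([398., 413.]), np.float64(0.184))
(0.011, 0, 0) (array([398., 368.]), np.float64(0.182))
(-0.011, 0, 0) (array([398., 457.]), np.float64(0.187))
(0.011, 0.0145, 0) (array([462., 368.]), np.float64(0.182))
(0.011, 0, -0.02) (array([398., 396.]), np.float64(0.162))
(0, 0, -0.02) (array([398., 446.]), np.float64(0.165))
(0.5563, 0.1003, 0.043) (array([400., 432.]), np.float64(0.176)) [array([297., 416.]), array([501., 447.])]
(0.5563, 0.1003, 0.035) (array([399., 419.]), np.float64(0.184)) [array([301., 404.]), array([497., 434.])]
```

Emit:
{"name": "arm_command", "arguments": {"series": [0,0,0.1,0,0,0,1,0,0,0.2,0,0,0,1,0,0,0.2,0,0,0,1]}}

```text
time: 5.13
eef_pos: [0.5571, 0.1008, 0.0316]
tcp_rot: [0.997, 0.079, -0.0, -0.0]
contact_force: [-1.1, 0.5, 0.5]
opening: -0.0
finger_force: 0.0
```

```bash
python3 - <<'E'
from h import *
c=vision.read_camera("side");Rc=cv2.Rodrigues(c["rvec"])[0]
for P in [(.5571,.1008,.0316),(.5563,.1003,.043)]:
    u=c["K"]@(Rc@np.array(P)+c["tvec"].ravel()); u=u[:2]/u[2]; print(u)
x,y=int(u[0])-64,int(u[1])-48
x,y=max(x,0),max(y,0);print(x,y)
cv2.imwrite("pics/s1.png",cv2.resize(c["color"][y:y+96,x:x+128],(800,600),interpolation=cv2.INTER_CUBIC))
E
```

```text
[262.47839794 233.47358627]
[263.0385522  227.71814913]
199 179
```

View pics/s1.png

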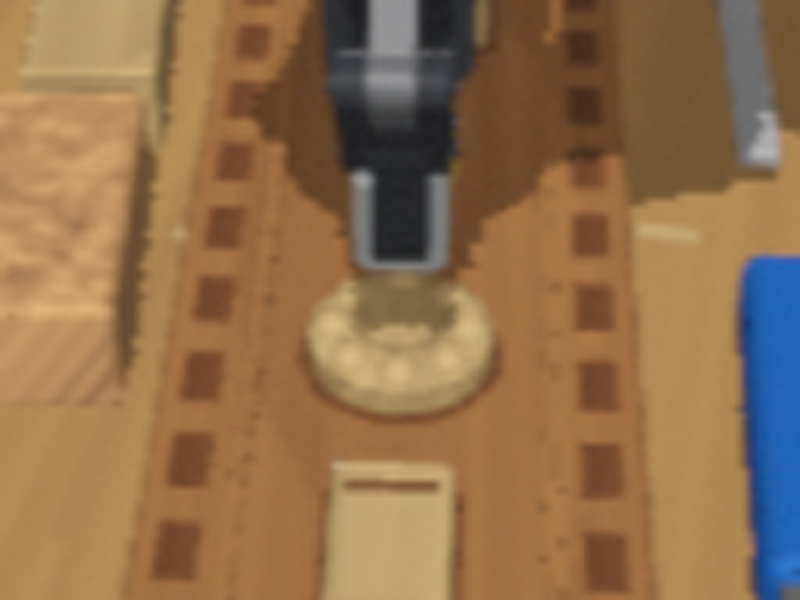

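The side view shows the tip at (400,268), still clear above the rosette top at about (400,304). The real fingertip therefore sits about 2 cm above the reported TCP, so I'll go on down and watch the force.

Emit:
{"name": "arm_command", "arguments": {"series": [0,0,0.1,0,0,0,1,0,0,0.2,0,0,0,1,0,0,0.3,0,0,0,1,0,0,0.4,0,0,0,1,0,0,0.5,0,0,0,1,0,0,0.5,0,0,0,1]}}

```text
time: 5.68
eef_pos: [0.5571, 0.1008, 0.0266]
tcp_rot: [0.997, 0.079, -0.0, -0.0]
contact_force: [-0.1, -0.6, -0.1]
opening: -0.002
finger_force: 0.0
```

Emit:
{"name": "arm_command", "arguments": {"series": [0,0,0.1,0,0,0,1,0,0,0.2,0,0,0,1,0,0,0.3,0,0,0,1]}}

```text
time: 5.93
eef_pos: [0.5574, 0.1008, 0.0238]
tcp_rot: [0.997, 0.079, 0.0, -0.0]
contact_force: [0.6, -0.7, -0.6]
opening: -0.002
finger_force: 0.0
```

Emit:
{"name": "arm_command", "arguments": {"series": [0,0,0.1,0,0,0,1,0,0,0.2,0,0,0,1]}}

```text
time: 6.1
eef_pos: [0.5573, 0.1007, 0.0218]
tcp_rot: [0.997, 0.079, -0.0, -0.0]
contact_force: [0.6, 0.9, 0.8]
opening: -0.006
finger_force: 0.0
```

Emit:
{"name": "arm_command", "arguments": {"series": [0,0,0.1,0,0,0,1,0,0,0.2,0,0,0,1]}}

```text
time: 6.27
eef_pos: [0.5573, 0.1008, 0.0198]
tcp_rot: [0.997, 0.079, -0.0, -0.0]
contact_force: [-0.1, -0.3, 0.4]
opening: 0.001
finger_force: 0.0
```

Emit:
{"name": "arm_command", "arguments": {"series": [0,0,0.1,0,0,0,1,0,0,0.2,0,0,0,1]}}

```text
time: 6.43
eef_pos: [0.5573, 0.1007, 0.0178]
tcp_rot: [0.997, 0.079, 0.0, 0.0]
contact_force: [-0.5, -0.3, 0.6]
opening: 0.0
finger_force: 0.0
```

Emit:
{"name": "arm_command", "arguments": {"series": [0,0,0.1,0,0,0,1]}}

```text
time: 6.52
eef_pos: [0.5573, 0.1008, 0.0168]
tcp_rot: [0.997, 0.079, -0.0, -0.0]
contact_force: [0.7, -0.4, 0.5]
opening: 0.002
finger_force: 0.0
```

```bash
python3 - <<'E'
from h import *
c=vision.read_camera("side")["color"][179:275,215:311]; w=vision.read_camera("wrist")["color"][120:290,170:340]
f=lambda i:cv2.resize(i,(400,400),interpolation=cv2.INTER_CUBIC)
cv2.imwrite("pics/b1.png",np.hstack([f(c),f(w)]));print(telemetry.get_state()["contact_force"])
E
```

```text
[-0.68027551  0.05442368  0.10061456]
```

View pics/b1.png

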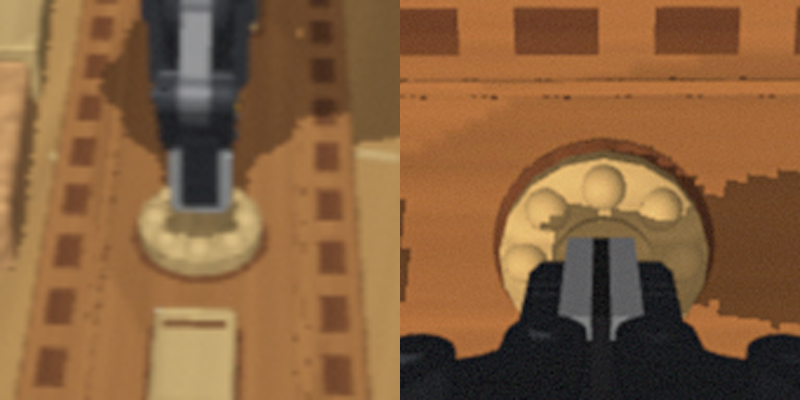

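The tip at (200,211) in the left half is now near the rosette's middle, and a shadow still shows beneath it. I'll keep going down in small steps.

Emit:
{"name": "arm_command", "arguments": {"series": [0,0,0.1,0,0,0,1,0,0,0.2,0,0,0,1]}}

```text
time: 6.78
eef_pos: [0.5575, 0.1007, 0.015]
tcp_rot: [0.997, 0.079, 0.0, 0.0]
contact_force: [0.2, -0.6, 0.2]
opening: -0.004
finger_force: 0.0
```

Emit:
{"name": "arm_command", "arguments": {"series": [0,0,0.1,0,0,0,1,0,0,0.2,0,0,0,1]}}

```text
time: 6.95
eef_pos: [0.5573, 0.1008, 0.0128]
tcp_rot: [0.997, 0.079, 0.0, -0.0]
contact_force: [0.0, 0.2, -0.1]
opening: 0.002
finger_force: 0.0
```

Emit:
{"name": "arm_command", "arguments": {"series": [0,0,0.1,0,0,0,1,0,0,0.2,0,0,0,1]}}

```text
time: 7.12
eef_pos: [0.5573, 0.1008, 0.011]
tcp_rot: [0.997, 0.079, -0.0, -0.0]
contact_force: [-1.2, 0.1, 2.3]
opening: 0.003
finger_force: 1.2
```

Contact started at a reading of about z = 0.012. Next is 8 to 9 mm of pressing.

Emit:
{"name": "arm_command", "arguments": {"series": [0,0,0.1,0,0,0,1,0,0,0.2,0,0,0,1,0,0,0.3,0,0,0,1,0,0,0.4,0,0,0,1]}}

```text
time: 7.45
eef_pos: [0.5574, 0.1008, 0.007]
tcp_rot: [0.997, 0.079, -0.0, 0.0]
contact_force: [-0.7, -0.7, 2.7]
opening: -0.0
finger_force: 1.3
```

Emit:
{"name": "arm_command", "arguments": {"series": [0,0,0.1,0,0,0,1,0,0,0.2,0,0,0,1]}}

```text
time: 7.62
eef_pos: [0.5573, 0.1008, 0.0049]
tcp_rot: [0.997, 0.079, -0.0, -0.0]
contact_force: [-1.6, 0.4, 1.5]
opening: -0.001
finger_force: 1.3
```

Emit:
{"name": "arm_command", "arguments": {"series": [0,0,0.1,0,0,0,1]}}

```text
time: 7.7
eef_pos: [0.5573, 0.1008, 0.0038]
tcp_rot: [0.997, 0.079, -0.0, -0.0]
contact_force: [-1.7, 0.6, 2.5]
opening: -0.001
finger_force: 1.4
```

Emit:
{"name": "arm_command", "arguments": {"series": [0,0,0.1,0,0,0,1]}}

```text
time: 7.78
eef_pos: [0.5574, 0.1008, 0.003]
tcp_rot: [0.997, 0.079, -0.0, -0.0]
contact_force: [-1.6, 0.5, 5.1]
opening: 0.002
finger_force: 2.6
```

Emit:
{"name": "arm_command", "arguments": {"series": [0,0,0.1,0,0,0,1]}}

```text
time: 7.87
eef_pos: [0.5574, 0.1008, 0.0023]
tcp_rot: [0.997, 0.08, -0.0, 0.0]
contact_force: [-3.6, -0.0, 7.0]
opening: 0.0
finger_force: 3.6
```

The force rose to 7 N, so the rosette is home. Next I lift and move one place along the tool's -y to the bar.

Emit:
{"name": "arm_command", "arguments": {"series": [0,0,-0.5,0,0,0,1,0,0,-2,0,0,0,1,0,-1,-4,0,0,0,1,0,-4,-4,0,0,0,1,0,-7,-4,0,0,0,1,0,-7.9,-4,0,0,0,1,0,-7.9,-4,0,0,0,1,0,-7.9,-4,0,0,0,1]}}

```text
time: 8.53
eef_pos: [0.5446, 0.1787, 0.0415]
tcp_rot: [0.997, 0.08, -0.0, 0.0]
contact_force: [-0.2, 0.4, -0.2]
opening: 0.0
finger_force: 0.0
```

```bash
python3 - <<'E'
from h import *
w=vision.read_camera("wrist")["color"][50:290,96:416]
cv2.imwrite("pics/w3.png",cv2.resize(w,(800,600),interpolation=cv2.INTER_CUBIC));s=telemetry.get_state();print(s["eef_pos"],s["contact_force"])
E
```

```text
[0.54471079 0.17813906 0.04144964] [ 0.1823985  -0.23957012 -0.22163187]
```

View pics/w3.png

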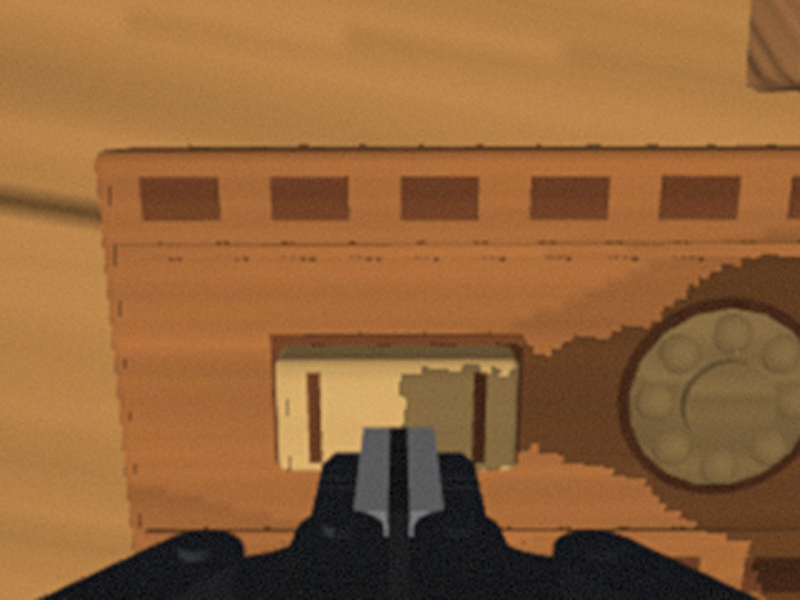

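The bar is centred at about column 397, under the fingers at 399, and the rosette to the right now sits flush with its recess. Descending on the bar.

Emit:
{"name": "arm_command", "arguments": {"series": [0,0,1,0,0,0,1,0,0,2,0,0,0,1,0,0,2.5,0,0,0,1,0,0,2.7,0,0,0,1,0,0,2.8,0,0,0,1,0,0,2.9,0,0,0,1,0,0,3.0,0,0,0,1]}}

```text
time: 9.17
eef_pos: [0.5451, 0.1787, 0.012]
tcp_rot: [0.997, 0.079, 0.0, -0.0]
contact_force: [-0.2, -0.3, 0.1]
opening: 0.002
finger_force: 0.2
```

Emit:
{"name": "arm_command", "arguments": {"series": [0,0,0.1,0,0,0,1,0,0,0.2,0,0,0,1,0,0,0.3,0,0,0,1,0,0,0.4,0,0,0,1]}}

```text
time: 9.5
eef_pos: [0.5452, 0.1787, 0.0084]
tcp_rot: [0.997, 0.08, 0.0, 0.0]
contact_force: [-1.4, -0.8, 2.8]
opening: -0.002
finger_force: 1.3
```

Emit:
{"name": "arm_command", "arguments": {"series": [0,0,0.1,0,0,0,1,0,0,0.2,0,0,0,1]}}

```text
time: 9.67
eef_pos: [0.5451, 0.1787, 0.0061]
tcp_rot: [0.997, 0.08, 0.0, 0.0]
contact_force: [-0.1, -2.2, 2.5]
opening: 0.002
finger_force: 1.3
```

Emit:
{"name": "arm_command", "arguments": {"series": [0,0,0.1,0,0,0,1]}}

```text
time: 9.75
eef_pos: [0.5451, 0.1787, 0.005]
tcp_rot: [0.997, 0.079, 0.0, 0.0]
contact_force: [-0.7, -1.9, 2.7]
opening: -0.002
finger_force: 1.3
```

Emit:
{"name": "arm_command", "arguments": {"series": [0,0,0.1,0,0,0,1]}}

```text
time: 9.83
eef_pos: [0.5451, 0.1787, 0.004]
tcp_rot: [0.997, 0.079, 0.0, 0.0]
contact_force: [-0.6, -0.8, 1.6]
opening: -0.001
finger_force: 1.3
```

Emit:
{"name": "arm_command", "arguments": {"series": [0,0,0.1,0,0,0,1]}}

```text
time: 9.92
eef_pos: [0.5452, 0.1787, 0.0031]
tcp_rot: [0.997, 0.079, 0.0, 0.0]
contact_force: [-0.7, -1.6, 5.7]
opening: -0.003
finger_force: 2.4
```

Emit:
{"name": "arm_command", "arguments": {"series": [0,0,0.1,0,0,0,1]}}

```text
time: 10.0
eef_pos: [0.5452, 0.1787, 0.0024]
tcp_rot: [0.997, 0.079, 0.0, 0.0]
contact_force: [-1.4, -1.6, 7.6]
opening: 0.0
finger_force: 3.5
```

The bar is home at 7.6 N. I lift high over the weight and square and move to the cross, 320 mm along the tool's +y.

Emit:
{"name": "arm_command", "arguments": {"series": [0,0,-0.5,0,0,0,1,0,0,-4,0,0,0,1,0,0,-8,0,0,0,1,0,4,-9,0,0,0,1,0,8,-9,0,0,0,1,0,12,-9,0,0,0,1,0,16,-9,0,0,0,1,0,20,-9,0,0,0,1,0,24,-9,0,0,0,1,0,28,-9,0,0,0,1]}}

```text
time: 10.83
eef_pos: [0.5888, -0.0991, 0.0915]
tcp_rot: [0.997, 0.079, -0.0, -0.001]
contact_force: [0.9, 1.1, 1.2]
opening: -0.002
finger_force: 0.0
```

Emit:
{"name": "arm_command", "arguments": {"series": [0,3.5,0,0,0,0,1,0,4,2,0,0,0,1,0,4,4,0,0,0,1,0,4,4,0,0,0,1,0,4,4,0,0,0,1,0,4,4,0,0,0,1]}}

```text
time: 11.33
eef_pos: [0.5957, -0.1366, 0.0523]
tcp_rot: [0.997, 0.08, 0.0, -0.0]
contact_force: [-0.1, 0.1, 0.6]
opening: -0.0
finger_force: 0.0
```

```bash
python3 - <<'E'
from h import *
w=vision.read_camera("wrist")["color"][50:290,96:416]
cv2.imwrite("pics/w4.png",cv2.resize(w,(800,600),interpolation=cv2.INTER_CUBIC));s=telemetry.get_state();print(s["eef_pos"],s["contact_force"])
E
```

```text
[ 0.59622831 -0.13672886  0.05303705] [-8.23776417e-01 -5.18850319e-01 -7.35580275e-04]
```

View pics/w4.png

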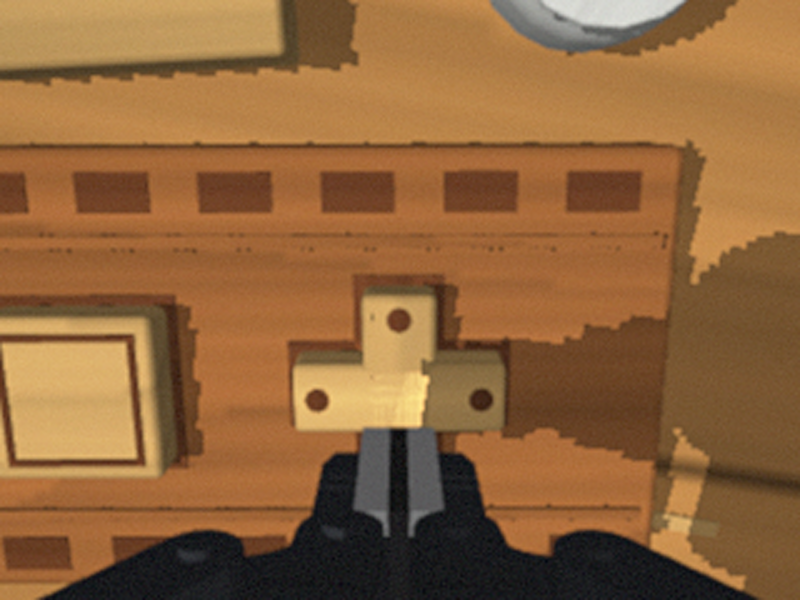

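The cross is centred at (399,395), in line with the fingers. Pressing.

Emit:
{"name": "arm_command", "arguments": {"series": [0,0,1,0,0,0,1,0,0,2,0,0,0,1,0,0,3,0,0,0,1,0,0,3.6,0,0,0,1,0,0,3.8,0,0,0,1,0,0,3.9,0,0,0,1,0,0,4,0,0,0,1]}}

```text
time: 11.97
eef_pos: [0.5955, -0.1371, 0.0118]
tcp_rot: [0.997, 0.079, -0.0, -0.0]
contact_force: [-0.4, 0.1, 2.0]
opening: -0.001
finger_force: 0.6
```

Emit:
{"name": "arm_command", "arguments": {"series": [0,0,0.1,0,0,0,1,0,0,0.2,0,0,0,1,0,0,0.3,0,0,0,1,0,0,0.4,0,0,0,1]}}

```text
time: 12.3
eef_pos: [0.5957, -0.1373, 0.0083]
tcp_rot: [0.997, 0.079, 0.0, 0.0]
contact_force: [-1.3, 1.2, 1.5]
opening: 0.001
finger_force: 1.3
```

Emit:
{"name": "arm_command", "arguments": {"series": [0,0,0.1,0,0,0,1,0,0,0.2,0,0,0,1]}}

```text
time: 12.47
eef_pos: [0.5957, -0.1372, 0.0061]
tcp_rot: [0.997, 0.079, 0.0, 0.0]
contact_force: [0.2, 0.7, 1.9]
opening: -0.005
finger_force: 1.3
```

Emit:
{"name": "arm_command", "arguments": {"series": [0,0,0.1,0,0,0,1]}}

```text
time: 12.55
eef_pos: [0.5957, -0.1373, 0.005]
tcp_rot: [0.997, 0.079, 0.0, 0.0]
contact_force: [-1.5, 1.5, 2.3]
opening: 0.001
finger_force: 1.3
```

Emit:
{"name": "arm_command", "arguments": {"series": [0,0,0.1,0,0,0,1]}}

```text
time: 12.63
eef_pos: [0.5957, -0.1372, 0.0039]
tcp_rot: [0.997, 0.079, 0.0, 0.0]
contact_force: [-1.1, 0.5, 2.2]
opening: -0.004
finger_force: 1.3
```

Emit:
{"name": "arm_command", "arguments": {"series": [0,0,0.1,0,0,0,1]}}

```text
time: 12.72
eef_pos: [0.5957, -0.1372, 0.0031]
tcp_rot: [0.997, 0.079, 0.0, 0.0]
contact_force: [-1.8, 0.7, 5.8]
opening: -0.0
finger_force: 2.5
```

Emit:
{"name": "arm_command", "arguments": {"series": [0,0,0.1,0,0,0,1]}}

```text
time: 12.8
eef_pos: [0.5957, -0.1372, 0.0024]
tcp_rot: [0.997, 0.079, 0.0, -0.0]
contact_force: [-4.0, 0.7, 6.9]
opening: 0.003
finger_force: 3.5
```

Emit:
{"name": "arm_command", "arguments": {"series": [0,0,-0.5,0,0,0,1,0,0,-3,0,0,0,1,0,0,-7,0,0,0,1,0,0,-11,0,0,0,1,0,0,-12,0,0,0,1,0,0,-12,0,0,0,1,0,0,-12,0,0,0,1]}}

```text
time: 13.38
eef_pos: [0.5956, -0.1374, 0.122]
tcp_rot: [0.997, 0.079, 0.0, 0.0]
contact_force: [-0.0, -0.8, -0.6]
opening: -0.003
finger_force: 0.0
```

```bash
python3 - <<'E'
from h import *
c=vision.read_camera("top")["color"][150:270,120:380]
cv2.imwrite("pics/t9.png",cv2.resize(c,(800,370),interpolation=cv2.INTER_CUBIC))
E
```

```text
(no output)
```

View pics/t9.png

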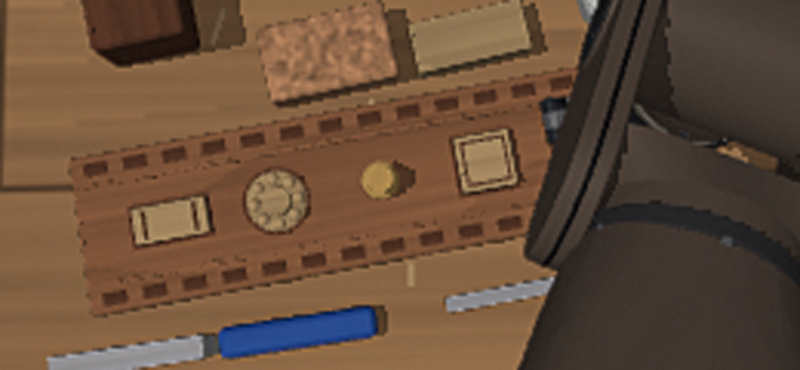

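The bar (170,220) and rosette (277,200) sit low in their recesses. The weight (380,180), the square (487,160) and the visible tools are where they were; the arm hides the cross. Handing in.

```bash
python3 -c "
from plant import ctrl
print(ctrl.sign_off())"
```

```text
the job is handed in; nothing more can be done
None
```

I pressed the rosette, bar and cross home in that order, peaking at about 7 to 8 N on each and never touching the square or the loose things, and handed the job in at about 13 s; no verdict came back, and the arm hid the cross in the last picture, so only its force reading shows it is home.

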